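# Seat the cake stencil on the sprung decorating board

## Task

Pick the stencil plate up by its handle and lay it lightly on the tips of the sprung decorating board's two locating pins, with its two end holes still a little to one side of the pins; then slide it about on the tips until both holes drop over the pins and the plate lies flush on the board. Press and push gently: the sprung deck must not be driven down to its stop. Then let go, and leave the things standing around where they are.

Things in the scene. Friction and masses are not known exactly. Their poses are not given: they have to be found in the camera images.
- stencil_handle (a point): Centre of the stencil plate's handle, 36 mm above the plate's underside. Loose, 0.15 to 0.3 kg. Plate: bare steel, 150 (x) x 180 (y) x 4 mm, flat, six 14 mm pattern holes in its middle. Handle: black bar along y over the plate's middle, 112 long, 16 wide (x), 14 tall, on posts at y = -50 and +50 mm, 25 mm clear beneath. z up. It fits turned by half a turn as well.
- stencil_hole (a point): Plate's round locating hole, 11 mm, right through, at x = 0, y = +72 mm of the handle point; this point is at the underside. The other locating hole, at x = 0, y = -72 mm, is a slot 11 (x) x 15 (y) mm.
- jig: Decorating board, fixed; origin on the worktop under its middle, x away from the robot, y left, z up. Aluminium base 250 (x) x 236 (y) mm; above it on springs a wooden deck 236 x 214 mm, its top at z = 34 mm when not pressed. With the plate seated flush, the handle point lies 70 mm above this origin, less the deck's sinking; with the plate on the pin tips, 78 mm, less the same.
- pin_mid (a point): Point fixed to the board at its middle, level with the tips of the unpressed pins (z = 42 mm). Two steel pins, 8 mm across, tapered to 4.4 mm in the last 2.5 mm, stand 8 mm out of the deck at y = +72 and -72 mm and sink with it. Both share one x, anywhere from -12 to +12 mm of this point (bar clamped under the deck, immovable): not measured, find it by eye or feel.
- deck (a joint): How far the sprung deck is pressed down from rest, m: 0 free, 0.007 at its stop. Springs: 2 N per mm, so 14 N reach the stop. The stencil's own weight sinks it 0.8 to 1.5 mm.
- bowl_mid (a point): Centre of a small loose bowl, 116 mm across, 52 mm tall. Bystander.
- cup_mid (a point): Centre of a loose white mug, 82 mm across, 112 mm with its handle, 94 mm tall. Bystander.
- nozzle_mid (a point): Centre of a loose piping nozzle, 20 mm across, 34 mm tall, upright. Bystander.
- ring_mid (a point): Centre of a loose white nozzle coupler, 27 mm across, 26 mm tall. Bystander.

How it is judged:
On the way, in this order (a step that is already met when the one before it is completed fails the run):
1. the stencil is lifted clear of the worktop (height (world z) of stencil_handle above 0.085 m), for 0.2 s.
2. the stencil lies on the pin tips, not yet dropped (contact force between stencil and jig above 0.3 N and z of stencil_handle in the frame of jig between 0.0715 and 0.0795 m and angle between stencil_handle's own z axis and vertical below 0.06 rad and horizontal distance between stencil_handle and jig below 0.06 m), for 0.2 s.
3. both holes have dropped over the pins (z of stencil_handle in the frame of jig below 0.0712 m and value of joint deck below 0.005 m and angle between stencil_handle's own z axis and vertical below 0.025 rad), for 0.2 s.
At the end, for the whole second after the job is handed in: The stencil lies released and at rest, flush on the deck (within about 1.2 mm in height and 0.025 rad of level) with both holes over the pins, its handle within 18 mm of the board's middle and in line with the pins to 0.06 rad (z of stencil_handle in the frame of jig between 0.066 and 0.0712 m and value of joint deck below 0.003 m and horizontal distance between stencil_handle and jig below 0.018 m and angle between stencil_handle's own z axis and vertical below 0.025 rad and angle between the y axis of stencil_handle and the y axis of jig, either way round below 0.06 rad and linear speed of stencil below 0.02 m/s); the robot touches nothing.
It fails at once if the deck is pressed to its stop (beyond 6.5 mm of its 7 mm) (value of joint deck above 0.0065 m).
It fails at once if the stencil is pressed on the board with more than 20 N (contact force between stencil and jig above 20 N).
It fails at once if a bystander is moved by more than 20 mm (distance of any of bowl_mid, cup_mid, nozzle_mid, ring_mid from where it was at the start of the episode above 0.02 m).
It also fails if it takes over 64 s, if anything falls off the work surface, if the arm or the gripper's body presses on something with over 40 N, if the wrist force passes 120 N, or if a joint passes its speed limit or range.

## Robot

A 6-joint arm with a two-finger parallel gripper is mounted at the origin on a cart in front of the work surface, level with it; the furniture and walls round the work are solid. World frame = base frame: x ahead of the robot, y to its left, z up, the work surface at z = 0. Lengths are in m, angles in rad, forces in N, time in s.
With the tool pointing down it reaches from about 0.325 to 0.775 m from the base axis. Payload 9.3 kg.
Tool frame: the origin (TCP) lies midway between the tips of the shut fingers; the grasp point (between the pads) lies 19 mm behind it; z points along the fingers, y is the line along which they close (so a half turn about z gives the same grasp; the last joint's range is limited). The gripper opens to 85 mm and grips with 20 to 120 N. Pads are 22 mm wide; open, the fingers measure 114 mm over their backs; the gripper's body (76 mm by 85 mm) begins 54 mm behind the grasp point. The pads swing forward as they close: fully open they stand 13 mm farther back than shut.
Start: joints at [-1.353, 0.259, 0.021, 1.334, 0, 1.418], TCP at [0.199, -0.513, 0.21] pointing down, gripper open.
Joint ranges: [-3.04, 3.04], [-0.91, 1.82], [-1.04, 1.36], [-1.92, 1.95], [-1.52, 1.45], [-3.14, 3.14]. Speed limits (rad/s): [2.22, 2.22, 2.79, 3.14, 3.14, 3.14].

## Interface

Orientations are given as a unit quaternion [x, y, z, w].
In Python, from rig import manip gives the robot as it stands.
- The arm moves only by the tool step_arm, never from a script. Its argument "series" is a list that holds one entry, the list of rows, each a list of 7 numbers: the shift along the tool's x, y, z in cm, then the turn, a rotation vector about the tool's x, y, z in rad, then the opening, from -1 (shut) to 1 (fully open), so that 0 is half open. In form: [[[x, y, z, ax, ay, az, gripper], ...]]. A call has 1 to 12 rows; each row shifts and turns the commanded pose from where the row before left it, along the tool's axes as they then stand; what a row does not reach is not made up. A row lasts 1/12 s, in which the tool goes at most 41.7 mm and 7.16 degrees, less where a joint would pass 70% of its speed; a pose out of reach is approached as far as the arm can. A call with a gripper value outside its range is refused whole. The fingers move at their own pace and stop on an object; the grip force is fixed at half the most. Time passes only in rows, so rows that do not move let the fingers close. It gives the time, the measured TCP pose, the force, the opening and the grip force at its end, in the units of the state.
- manip.get_obs(): the state, without advancing time (a new reading comes with each control period).
- manip.grab_frame(name): name is "scene" or "top"; returns a dict with "color" (400x640x3 uint8, blue, green, red), "depth" (400x640 float32, m along the optical axis (not along the pixel's ray), 0 where there is no reading), "mtx" (3x3 intrinsics, pixels), "world_from_camera" (4x4, takes a point from camera to world coordinates). Camera axes: x right, y down, z forward; pixel columns grow to the right and rows downward; lengths in m; the calibration is good to about 2 mm. A picture is of the moment at which its call begins.
- manip.close_job(): hands the job in; it is judged then, once.
Trained networks look in the newest picture that a camera, given by its name, has taken for a name from the list of things; names that differ only in an ending like _2 or _b are one class to them, and where a whole thing is asked for, a point or a joint stands for the part that bears it (a point fixed in the world has none). Each returns a list of dicts, best first, with "score" (0 to 1); they miss things now and then, are a little off and sometimes report something else, mostly with a low value. They report only what shows in the picture. A call takes as long as a camera call.
- manip.recognise(name, camera): "box" ([left, top, width, height] in pixels, round what is visible of it).
The state is a dict: "time": time; "q": joint angles; "qvel": joint speeds; "joint_torque": joint torques, N m; "ee_pos": TCP position; "ee_rot": TCP orientation; "force": force on the tool from outside, world axes, zero at the start; "torque": the same for the moment, N m; "grip_width": opening from 0.0 (shut) to 1.0 (fully open); "finger_force": force on a finger pad.
Only numpy, scipy, OpenCV 4.12 (cv2) and the standard library are available. Lean on these libraries where they do the work, as an engineer would, in place of code of your own. Each camera call takes 0.05 s, during which the arm holds its last target. There are 200 camera calls.

## Working session

There is one attempt and no reset: what is moved stays moved. The work goes in short steps, Python scripts to look and compute and a tool call to move; the robot and the scene stay as the last step left them, time stands still between calls to the robot, and variables do not carry over. Pictures are saved under pics/ and viewed, at most 10 in all, crops included, and the job is handed in when it is done.

Besides the shell and the picture viewer there is one more tool, called after "Call:" by a JSON object that holds its "name" and its "arguments", one argument or row to a line. step_arm: Moves the arm, as the interface text tells. Its arguments: {"type":"object","properties":{"series":{"type":"array"}},"required":["series"]}

```bash
mkdir -p pics
cat > h.py <<'E'
import numpy as np,cv2
from rig import manip
from scipy.spatial.transform import Rotation as R
def cloud(f):
    d=f["depth"];K=np.array(f["mtx"]);T=np.array(f["world_from_camera"])
    v,u=np.mgrid[:d.shape[0],:d.shape[1]]
    P=np.stack([(u-K[0,2])/K[0,0]*d,(v-K[1,2])/K[1,1]*d,d],-1)
    W=P@T[:3,:3].T+T[:3,3]; W[d==0]=np.nan
    return W
E
python3 - <<'E'
from h import *
o=manip.get_obs();print({k:np.round(v,3).tolist() for k,v in o.items()})
ims=[]
for c in("scene","top"):
    f=manip.grab_frame(c);W=cloud(f);np.save(c+".npy",W);cv2.imwrite(f"pics/{c}0.png",f["color"])
    print(c,np.round(f["mtx"],1).tolist(),np.round(f["world_from_camera"],3).tolist())
    for n in("stencil_handle","jig","bowl_mid","cup_mid","nozzle_mid","ring_mid"):
        for r in manip.recognise(n,c)[:2]:
            l,t,w,h=r["box"];p=W[min(399,int(t+h/2)),min(639,int(l+w/2))]
            print(n,np.round(r["box"]),round(r["score"],2),np.round(p,3))
E
```

```text
{'time': 0.0, 'q': [-1.353, 0.259, 0.021, 1.334, 0.0, 1.418], 'qvel': [-0.001, -0.002, -0.001, -0.001, 0.0, 0.001], 'joint_torque': [0.001, -55.564, 34.453, 0.013, -0.0, 0.0], 'ee_pos': [0.199, -0.512, 0.21], 'ee_rot': [0.983, 0.184, -0.0, -0.001], 'force': [0.258, -0.238, -0.405], 'torque': [-0.031, 0.0, 0.032], 'finger_force': 0.0, 'grip_width': 0.999}
scene [[424.5, 0.0, 318.7], [0.0, 424.5, 197.4], [0.0, 0.0, 1.0]] [[0.768, -0.242, 0.593, -0.044], [-0.641, -0.287, 0.712, -0.891], [-0.002, -0.927, -0.375, 0.456], [0.0, 0.0, 0.0, 1.0]]
stencil_handle [349. 246. 116.  66.] 0.6 [ 0.533 -0.463  0.003]
bowl_mid [373. 200.  50.  35.] 0.71 [ 0.657 -0.328  0.051]
bowl_mid [354. 242. 111.  67.] 0.52 [ 0.549 -0.455  0.002]
cup_mid [300. 159.  12.  12.] 0.6 [0.712 0.077 0.068]
nozzle_mid [253. 252.   7.  13.] 0.61 [ 0.339 -0.233  0.02 ]
top [[517.3, 0.0, 323.3], [0.0, 517.3, 207.2], [0.0, 0.0, 1.0]] [[0.002, -0.995, 0.103, 0.442], [-1.0, -0.002, -0.004, -0.177], [0.004, -0.103, -0.995, 1.269], [0.0, 0.0, 0.0, 1.0]]
stencil_handle [391. 178.  87.  76.] 0.83 [ 0.55  -0.446  0.042]
jig [212. 164. 117. 125.] 0.88 [ 0.524 -0.057  0.031]
bowl_mid [350. 131.  40.  44.] 0.72 [ 0.705 -0.293  0.032]
cup_mid [192. 111.  49.  41.] 0.84 [0.761 0.084 0.011]
nozzle_mid [342. 302.   3.   5.] 0.47 [ 0.337 -0.233 -0.002]
ring_mid [403. 153.  12.   7.] 0.54 [ 0.7   -0.395  0.006]
```

Run:
```python
from h import *
W=np.load("top.npy");im=cv2.imread("pics/top0.png")
cv2.imwrite("pics/t1.png",cv2.resize(im[100:330,170:500],None,fx=2.4,fy=2.4,interpolation=cv2.INTER_CUBIC))
def rect(m,lab):
    p=W[m]; r=cv2.minAreaRect((p[:,:2]*1000).astype(np.float32)); print(lab,m.sum(),np.round(r,1) if 0 else r,np.round(np.nanmedian(p,0),4))
X,Y,Z=W[...,0],W[...,1],W[...,2]
v,u=np.mgrid[:400,:640]
bx=(u>385)&(u<485)&(v>172)&(v<260)
rect(bx&(Z>.03)&(Z<.06),"handle")
bj=(u>205)&(u<335)&(v>158)&(v<295)
rect(bj&(Z>.027)&(Z<.045),"deck")
```

```text
handle 328 ((545.0040283203125, -451.58282470703125), (111.09909057617188, 16.87038803100586), 69.81459045410156) [ 0.5437 -0.4511  0.0418]
deck 8587 ((525.1195068359375, -51.456085205078125), (236.8252716064453, 214.4105224609375), 16.25526237487793) [ 0.5237 -0.0515  0.0331]
```

View pics/t1.png

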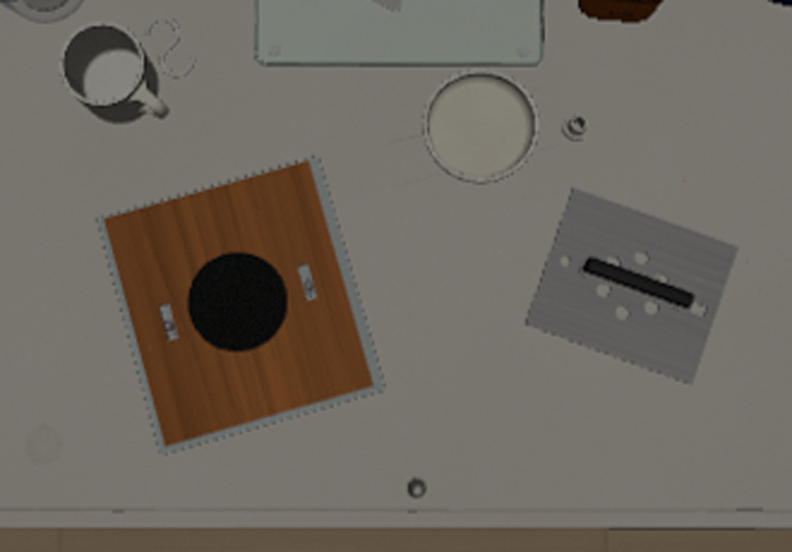

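View pics/scene0.png

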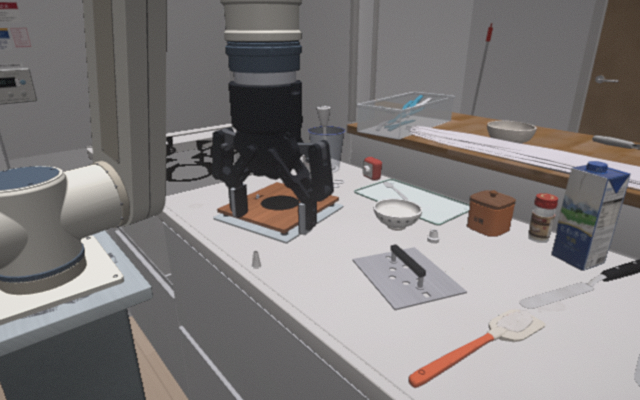

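The top crop shows the board on the left (pins at about full-image (240,235) and (299,220)). The stencil is on the right, its handle running from (414,209) to (459,225). The bystanders are clear of the path. I'll move above the handle first.

Call:
{"name": "step_arm", "arguments": {
  "series": [
    [[3.45,0.69,0,0,0,0,1],[3.45,0.69,0,0,0,0,1],[3.45,0.69,0,0,0,0,1],[3.45,0.69,0,0,0,0,1],[3.45,0.69,0,0,0,0,1],[3.45,0.69,0,0,0,0,1],[3.45,0.69,0,0,0,0,1],[3.45,0.69,0,0,0,0,1],[3.45,0.69,0,0,0,0,1],[3.45,0.69,0,0,0,0,1],[0,0,0,0,0,0,1],[0,0,0,0,0,0,1]]
  ]
}}

```text
time: 1.7
ee_pos: [0.5475, -0.451, 0.2091]
ee_rot: [0.983, 0.186, -0.0, -0.001]
force: [0.0, -0.2, -0.1]
grip_width: 1.004
finger_force: 0.0
```

Call:
{"name": "step_arm", "arguments": {
  "series": [
    [[0,0,0,0,0,-0.106,1],[0,0,0,0,0,-0.106,1],[0,0,0,0,0,-0.106,1],[0,0,0,0,0,-0.106,1],[0,0,0,0,0,-0.106,1],[0,0,0,0,0,-0.106,1],[0,0,0,0,0,-0.106,1],[0,0,0,0,0,-0.106,1],[0,0,0,0,0,0,1],[0,0,0,0,0,0,1]]
  ]
}}

```text
time: 2.53
ee_pos: [0.5449, -0.4524, 0.2109]
ee_rot: [0.821, 0.571, -0.0, 0.0]
force: [0.3, -0.2, -0.0]
grip_width: 1.0
finger_force: 0.0
```

```bash
cat >> h.py <<'E'
def go(xy=None,z=None,yaw_y=None):
    "shift in tool axes (cm) and tool-z turn to reach xy,z with tool y along world angle yaw_y (deg)"
    o=manip.get_obs();p=np.array(o["ee_pos"]);r=R.from_quat(o["ee_rot"]);M=r.as_matrix()
    t=p.copy()
    if xy is not None:t[:2]=xy
    if z is not None:t[2]=z
    print("t",round(o["time"],2),"p",np.round(p,4),"x",np.round(M[:,0],3),"y",np.round(M[:,1],3),"z",np.round(M[:,2],4),"yaw_y",round(np.degrees(np.arctan2(M[1,1],M[0,1])),2),"F",np.round(o["force"],2),"T",np.round(o["torque"],2),"g",np.round(o["grip_width"],3),np.round(o["finger_force"],1))
    print("shift cm",np.round(M.T@(t-p)*100,2))
    if yaw_y is not None:
        e=(yaw_y-np.degrees(np.arctan2(M[1,1],M[0,1]))+180)%360-180
        print("turn about tool z",round(-np.radians(e),4))
E
python3 - <<'E'
from h import *
go((.545,-.4516),.018,-20.2)
# zoom on pins from first picture
im=cv2.imread("pics/top0.png")[200:260,215:325]
cv2.imwrite("pics/pins.png",cv2.resize(im,None,fx=7,fy=7,interpolation=cv2.INTER_CUBIC))
E
```

```text
t 2.53 p [ 0.5449 -0.4524  0.2109] x [ 0.349  0.937 -0.   ] y [ 0.937 -0.349  0.   ] z [ 1.e-04 -3.e-04 -1.e+00] yaw_y -20.42 F [ 0.29 -0.21 -0.04] T [ 0.04  0.   -0.05] g 1.0 0.0
shift cm [ 0.08 -0.02 19.29]
turn about tool z -0.0038
```

View pics/pins.png

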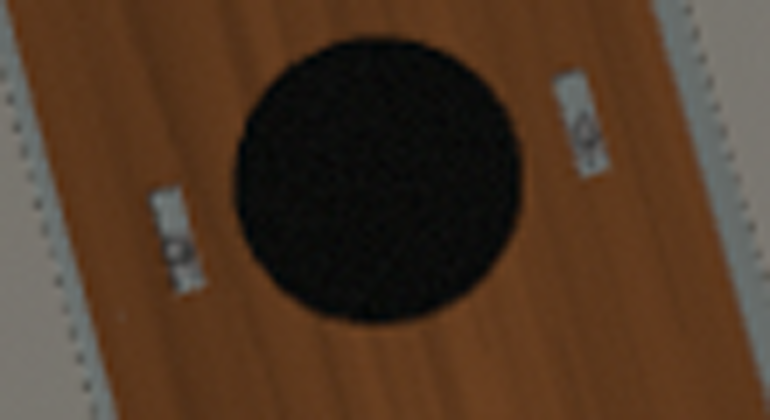

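The zoom shows the pins at crop (180,248) and (586,131), slightly below the slot centres, so the pin line lies a few mm to jig −x. I'll descend and work out the pin positions.

Call:
{"name": "step_arm", "arguments": {
  "series": [
    [[0.08,0,2.0,0,0,0,1],[0,0,2.5,0,0,0,1],[0,0,2.5,0,0,0,1],[0,0,2.5,0,0,0,1],[0,0,2.5,0,0,0,1],[0,0,2.0,0,0,0,1],[0,0,2.0,0,0,0,1],[0,0,1.5,0,0,0,1],[0,0,1.0,0,0,0,1],[0,0,0.7,0,0,0,1],[0,0,0,0,0,0,1],[0,0,0,0,0,0,1]]
  ]
}}

```text
time: 3.53
ee_pos: [0.5461, -0.4514, 0.019]
ee_rot: [0.82, 0.572, 0.0, 0.0]
force: [0.9, 0.3, -0.1]
grip_width: 0.998
finger_force: 0.0
```

Call:
{"name": "step_arm", "arguments": {
  "series": [
    [[0,0,0,0,0,0,-0.6],[0,0,0,0,0,0,-1],[0,0,0,0,0,0,-1],[0,0,0,0,0,0,-1],[0,0,0,0,0,0,-1],[0,0,0,0,0,0,-1],[0,0,0,0,0,0,-1],[0,0,0,0,0,0,-1],[0,0,0,0,0,0,-1],[0,0,0,0,0,0,-1]]
  ]
}}

```text
time: 4.37
ee_pos: [0.5463, -0.4513, 0.019]
ee_rot: [0.82, 0.572, 0.0, 0.0]
force: [0.1, 0.9, 5.4]
grip_width: 0.152
finger_force: 58.8
```

Run:
```python
from h import *
go((.545,-.4516),.018,-20.2)
K=np.array([[517.3,0,323.3],[0,517.3,207.2],[0,0,1]])
f=manip.grab_frame("top");K=np.array(f["mtx"]);T=np.array(f["world_from_camera"])
def ray(u,v,z):
    d=T[:3,:3]@np.linalg.solve(K,[u,v,1]);return T[:3,3]+d*(z-T[2,3])/d[2]
L=ray(215+180/7,200+248/7,.042);Rr=ray(215+586/7,200+131/7,.042)
m=(L+Rr)/2;d=L-Rr
th=np.arctan2(d[1],d[0])-np.pi/2
print("pins",L,Rr,"mid",m,"dist",np.linalg.norm(d),"yaw deg",np.degrees(th))
e=np.array([np.cos(th),np.sin(th)]);n=np.array([-e[1],e[0]]);dv=m[:2]-[.5251,-.0515]
print("offset jig x,y",dv@e,dv@n)
W=np.load("top.npy");im=cv2.imread("pics/top0.png").astype(int);v,u=np.mgrid[:400,:640]
b=(u>205)&(u<335)&(v>158)&(v<295)&(im[...,2]-im[...,0]>25)
r=cv2.minAreaRect((W[b][:,:2]*1000).astype(np.float32));print("deck by colour",r)
b=(u>205)&(u<335)&(v>158)&(v<295)&(im.sum(-1)<60)
r=cv2.minAreaRect((W[b][:,:2]*1000).astype(np.float32));print("disc",r)
```

```text
t 4.37 p [ 0.5463 -0.4513  0.019 ] x [ 0.345  0.939 -0.   ] y [ 0.939 -0.345  0.001] z [ 6.e-04 -5.e-04 -1.e+00] yaw_y -20.17 F [0.12 0.86 5.43] T [ 0.15  0.12 -0.02] g 0.152 58.8
shift cm [-0.07 -0.11  0.1 ]
turn about tool z 0.0006
pins [0.5006786  0.01344263 0.042     ] [ 0.54073158 -0.12374641  0.042     ] mid [ 0.52070509 -0.05515189  0.042     ] dist 0.14291631709958524 yaw deg 16.275412220611244
offset jig x,y -0.005242242798323828 -0.0022738463275858885
deck by colour ((524.8822021484375, -49.495147705078125), (239.46714782714844, 213.11126708984375), 17.62987518310547)
disc ((522.5316162109375, -52.78658676147461), (89.91914367675781, 67.08425903320312), 43.662784576416016)
```

Gripped at 13 mm opening. Lift and turn to the board's yaw (16.3°).

Call:
{"name": "step_arm", "arguments": {
  "series": [
    [[0,0,-0.5,0,0,0,-1],[0,0,-1,0,0,0,-1],[0,0,-1.5,0,0,0,-1],[0,0,-1.5,0,0,0,-1],[0,0,-1.5,0,0,0,-1],[0,0,-1.5,0,0,0,-1],[0,0,-1,0,0,0,-1],[0,0,-0.5,0,0,0,-1],[0,0,0,0,0,0,-1],[0,0,0,0,0,0,-1],[0,0,0,0,0,0,-1]]
  ]
}}

```text
time: 5.33
ee_pos: [0.5458, -0.4509, 0.1074]
ee_rot: [0.82, 0.572, -0.0, -0.001]
force: [0.3, 0.4, -1.7]
grip_width: 0.147
finger_force: 58.7
```

Call:
{"name": "step_arm", "arguments": {
  "series": [
    [[0,0,0,0,0,-0.04,-1],[0,0,0,0,0,-0.071,-1],[0,0,0,0,0,-0.075,-1],[0,0,0,0,0,-0.075,-1],[0,0,0,0,0,-0.075,-1],[0,0,0,0,0,-0.075,-1],[0,0,0,0,0,-0.075,-1],[0,0,0,0,0,-0.075,-1],[0,0,0,0,0,-0.05,-1],[0,0,0,0,0,-0.025,-1],[0,0,0,0,0,0,-1],[0,0,0,0,0,0,-1]]
  ]
}}

```text
time: 6.33
ee_pos: [0.546, -0.451, 0.1079]
ee_rot: [0.601, 0.8, 0.0, -0.0]
force: [0.2, -0.7, -3.0]
grip_width: 0.153
finger_force: 58.7
```

Run:
```python
from h import *
go((.5299,-.0505),None,16.27)
```

```text
t 6.33 p [ 0.546  -0.451   0.1079] x [-0.279  0.96   0.001] y [ 0.96   0.279 -0.   ] z [-6.e-04  6.e-04 -1.e+00] yaw_y 16.19 F [ 0.19 -0.69 -2.99] T [-0.05 -0.07 -0.02] g 0.153 58.7
shift cm [3.891e+01 9.620e+00 3.000e-02]
turn about tool z -0.0014
```

Call:
{"name": "step_arm", "arguments": {
  "series": [
    [[1.5,0.37,0,0,0,0,-1],[3.2,0.79,0,0,0,0,-1],[3.2,0.79,0,0,0,0,-1],[3.2,0.79,0,0,0,0,-1],[3.2,0.79,0,0,0,0,-1],[3.2,0.79,0,0,0,0,-1],[3.2,0.79,0,0,0,0,-1],[3.2,0.79,0,0,0,0,-1],[3.2,0.79,0,0,0,0,-1],[3.2,0.79,0,0,0,0,-1],[3.2,0.79,0,0,0,0,-1],[3.2,0.79,0,0,0,0,-1]]
  ]
}}

```text
time: 7.33
ee_pos: [0.5299, -0.072, 0.1086]
ee_rot: [0.601, 0.8, 0.0, 0.0]
force: [0.9, -0.6, -1.6]
grip_width: 0.153
finger_force: 58.7
```

Call:
{"name": "step_arm", "arguments": {
  "series": [
    [[1.5,0.37,0,0,0,0,-1],[0.7,0.19,0,0,0,0,-1],[0,0,0,0,0,0,-1],[0,0,0,0,0,0,-1],[0,0,0,0,0,0,-1],[0,0,0,0,0,0,-1]]
  ]
}}

```text
time: 7.83
ee_pos: [0.5296, -0.052, 0.1084]
ee_rot: [0.601, 0.8, -0.0, 0.0]
force: [-0.6, 0.6, -1.5]
grip_width: 0.155
finger_force: 58.7
```

```bash
cat >> h.py <<'E'
def plate(f,lo,hi):
    W=cloud(f);c=f["color"].astype(int);X,Y,Z=W[...,0],W[...,1],W[...,2]
    m=(np.hypot(X-.525,Y+.052)<.16)&(Z>lo)&(Z<hi)&(abs(c[...,2]-c[...,0])<25)
    p=W[m];A=np.c_[p[:,:2],np.ones(len(p))];k=np.linalg.lstsq(A,p[:,2],rcond=None)[0]
    r=cv2.minAreaRect((p[:,:2]*1000).astype(np.float32))
    print("plate",m.sum(),r,"tilt",np.round(k[:2],4),"z",np.round(np.median(p[:,2]),4))
E
python3 - <<'E'
from h import *
go((.5299,-.0505),None,16.27)
f=manip.grab_frame("top");plate(f,.08,.105)
cv2.imwrite("pics/t2.png",cv2.resize(f["color"][140:310,190:350],None,fx=3.4,fy=3.4,interpolation=cv2.INTER_CUBIC))
E
```

```text
t 7.83 p [ 0.5296 -0.052   0.1084] x [-0.278  0.96  -0.   ] y [ 0.96   0.278 -0.   ] z [-0.e+00 -2.e-04 -1.e+00] yaw_y 16.17 F [-0.62  0.63 -1.46] T [ 0.   -0.04  0.04] g 0.155 58.7
shift cm [ 0.14  0.07 -0.  ]
turn about tool z -0.0018
plate 1986 ((533.7940673828125, -71.83080291748047), (149.04957580566406, 140.2985076904297), 16.204687118530273) tilt [ 0.0015 -0.0034] z 0.0925
```

View pics/t2.png

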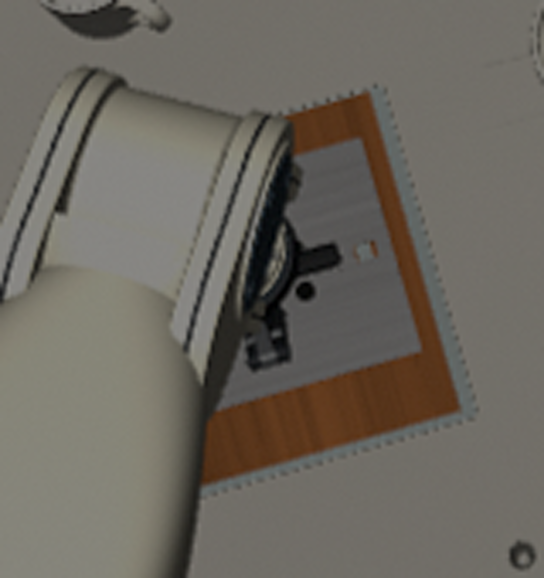

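The plate hangs level at yaw 16.2°, about 7 mm to +x of the pins, and its −y hole shows at crop (367,250). I'll add 2.5 mm of offset and descend.

Call:
{"name": "step_arm", "arguments": {
  "series": [
    [[0.05,0.25,0.5,0,0,0,-1],[0,0,0.8,0,0,0,-1],[0,0,0.8,0,0,0,-1],[0,0,0.8,0,0,0,-1],[0,0,0.6,0,0,0,-1],[0,0,0.4,0,0,0,-1],[0,0,0,0,0,0,-1],[0,0,0,0,0,0,-1],[0,0,0,0,0,0,-1],[0,0,0,0,0,0,-1]]
  ]
}}

```text
time: 8.72
ee_pos: [0.532, -0.0497, 0.0699]
ee_rot: [0.6, 0.8, 0.0, 0.0]
force: [-0.5, 0.1, -2.7]
grip_width: 0.152
finger_force: 58.7
```

```bash
cat >> h.py <<'E'
def deck(f):
    W=cloud(f);c=f["color"].astype(int);v,u=np.mgrid[:400,:640]
    m=(u>265)&(u<335)&(v>158)&(v<295)&(c[...,2]-c[...,0]>25)&(W[...,2]>.015)&(W[...,2]<.04)
    return m.sum(),np.round(np.mean(W[m][:,2])*1000,2)
def look(n=4):
    F=[]
    for i in range(n):
        f=manip.grab_frame("top");F.append(manip.get_obs()["force"])
        if i<2: print("deck",deck(f))
    print("Fmean",np.round(np.mean(F,0),2),"sd",np.round(np.std(F,0),2));return f
E
python3 - <<'E'
from h import *
f=look();plate(f,.047,.06);go()
im=cv2.imread("pics/top0.png");print("ref deck",deck(dict(depth=None,color=im))if 0 else "")
W=np.load("top.npy");c=im.astype(int);v,u=np.mgrid[:400,:640]
m=(u>265)&(u<335)&(v>158)&(v<295)&(c[...,2]-c[...,0]>25)&(W[...,2]>.015)&(W[...,2]<.04);print("ref",W[m][:,2].mean()*1000)
E
```

```text
deck (np.int64(1979), np.float64(33.02))
deck (np.int64(1973), np.float64(33.1))
Fmean [ 0.35  0.13 -1.76] sd [0.32 0.5  0.4 ]
plate 1836 ((536.2548828125, -69.29829406738281), (149.7190399169922, 140.84600830078125), 16.225614547729492) tilt [ 0.0006 -0.0055] z 0.0539
t 8.92 p [ 0.5318 -0.0496  0.0697] x [-0.28  0.96 -0.  ] y [0.96 0.28 0.  ] z [ 4.e-04 -1.e-04 -1.e+00] yaw_y 16.27 F [ 0.27 -0.26 -1.28] T [-0.04  0.02 -0.03] g 0.152 58.7
shift cm [0. 0. 0.]
ref deck 
ref 32.99186363373708
```

Call:
{"name": "step_arm", "arguments": {
  "series": [
    [[0,0,0.3,0,0,0,-1],[0,0,0.3,0,0,0,-1],[0,0,0.2,0,0,0,-1],[0,0,0.1,0,0,0,-1],[0,0,0.1,0,0,0,-1],[0,0,0,0,0,0,-1],[0,0,0,0,0,0,-1],[0,0,0,0,0,0,-1]]
  ]
}}

```text
time: 9.58
ee_pos: [0.5317, -0.0496, 0.0596]
ee_rot: [0.6, 0.8, 0.0, 0.0]
force: [-1.0, 1.0, 1.1]
grip_width: 0.156
finger_force: 59.0
```

Run:
```python
from h import *
f=look(6);plate(f,.039,.055);go()
```

```text
deck (np.int64(1984), np.float64(31.86))
deck (np.int64(1983), np.float64(31.8))
Fmean [-0.78  0.92  0.69] sd [0.37 0.53 0.46]
plate 1772 ((535.8984985351562, -69.86699676513672), (149.98190307617188, 139.50527954101562), 16.02312469482422) tilt [-0.0005 -0.0011] z 0.0438
t 9.88 p [ 0.5318 -0.0496  0.0596] x [-0.28  0.96  0.  ] y [0.96 0.28 0.  ] z [ 1.e-04  1.e-04 -1.e+00] yaw_y 16.27 F [-0.83  0.21  0.7 ] T [ 0.18  0.2  -0.04] g 0.154 59.0
shift cm [0. 0. 0.]
```

Resting on the tips: deck sunk 1.2 mm, about 2.5 N of load. I'll press another 0.7 mm and slide −x.

Call:
{"name": "step_arm", "arguments": {
  "series": [
    [[0,0,0.07,0,0,0,-1],[0,-0.1,0,0,0,0,-1],[0,-0.1,0,0,0,0,-1],[0,-0.1,0,0,0,0,-1],[0,-0.1,0,0,0,0,-1],[0,-0.1,0,0,0,0,-1],[0,-0.1,0,0,0,0,-1],[0,0,0,0,0,0,-1],[0,0,0,0,0,0,-1]]
  ]
}}

```text
time: 10.63
ee_pos: [0.5258, -0.0514, 0.0588]
ee_rot: [0.6, 0.8, -0.0, -0.0]
force: [1.1, -1.0, 1.9]
grip_width: 0.154
finger_force: 59.2
```

Run:
```python
from h import *
f=look(4);plate(f,.039,.055);go()
cv2.imwrite("pics/t3.png",cv2.resize(f["color"][195:245,270:330],None,fx=10,fy=10,interpolation=cv2.INTER_CUBIC))
```

```text
deck (np.int64(1946), np.float64(31.4))
deck (np.int64(1937), np.float64(31.32))
Fmean [ 1.01 -0.25  1.66] sd [0.55 0.46 0.41]
plate 1697 ((530.8995971679688, -73.19873809814453), (149.4698028564453, 136.18603515625), 16.189788818359375) tilt [0.0059 0.0013] z 0.0429
t 10.83 p [ 0.5259 -0.0514  0.0587] x [-0.28  0.96 -0.  ] y [ 0.96  0.28 -0.  ] z [-2.e-04 -2.e-04 -1.e+00] yaw_y 16.27 F [ 0.57 -1.04  2.35] T [-0.06 -0.34  0.  ] g 0.154 59.2
shift cm [0. 0. 0.]
```

View pics/t3.png

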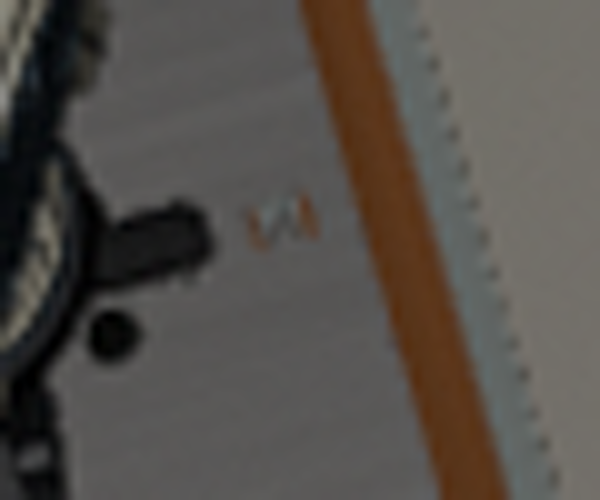

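The slot shows at crop (285,220), with wood evenly on both sides of the steel strip, so y is centred. I'll slide further −x.

Call:
{"name": "step_arm", "arguments": {
  "series": [
    [[0,-0.05,0,0,0,0,-1],[0,-0.05,0,0,0,0,-1],[0,-0.05,0,0,0,0,-1],[0,-0.05,0,0,0,0,-1],[0,0,0,0,0,0,-1],[0,0,0,0,0,0,-1]]
  ]
}}

```text
time: 11.33
ee_pos: [0.5237, -0.0518, 0.0585]
ee_rot: [0.6, 0.8, -0.0, -0.0]
force: [-0.4, 0.3, -2.2]
grip_width: 0.156
finger_force: 58.7
```

Run:
```python
from h import *
f=look(4);plate(f,.039,.055);go()
```

```text
deck (np.int64(1922), np.float64(33.01))
deck (np.int64(1938), np.float64(33.12))
Fmean [ 0.25  0.34 -1.65] sd [0.41 0.21 0.49]
plate 1667 ((528.6790771484375, -73.01721954345703), (149.56829833984375, 137.26910400390625), 16.385141372680664) tilt [-0.0004 -0.0013] z 0.043
t 11.53 p [ 0.524  -0.0518  0.0587] x [-0.28  0.96  0.  ] y [ 0.96  0.28 -0.  ] z [-2.e-04  0.e+00 -1.e+00] yaw_y 16.27 F [ 0.57  0.02 -1.84] T [-0.02  0.03 -0.02] g 0.153 58.7
shift cm [0. 0. 0.]
```

The deck sprang back to rest (33.0) and the force is weight only, so both holes have dropped over the pins. I'll centre by 0.8 mm more and lower.

Call:
{"name": "step_arm", "arguments": {
  "series": [
    [[0,-0.04,0,0,0,0,-1],[0,-0.04,0,0,0,0,-1],[0,0,0.1,0,0,0,-1],[0,0,0.1,0,0,0,-1],[0,0,0.1,0,0,0,-1],[0,0,0,0,0,0,-1],[0,0,0,0,0,0,-1]]
  ]
}}

```text
time: 12.12
ee_pos: [0.5232, -0.0521, 0.0557]
ee_rot: [0.6, 0.8, -0.0, -0.0]
force: [-0.2, 0.2, -1.6]
grip_width: 0.153
finger_force: 58.7
```

Run:
```python
from h import *
f=look(4);plate(f,.032,.055);go()
```

```text
deck (np.int64(1938), np.float64(33.05))
deck (np.int64(1939), np.float64(33.08))
Fmean [-0.21  0.12 -1.78] sd [0.55 0.36 0.32]
plate 1839 ((510.1265869140625, -76.11468505859375), (194.13302612304688, 175.40548706054688), 16.225875854492188) tilt [ 0.0029 -0.0019] z 0.0399
t 12.32 p [ 0.5233 -0.0521  0.0558] x [-0.28  0.96 -0.  ] y [0.96 0.28 0.  ] z [ 1.e-04 -0.e+00 -1.e+00] yaw_y 16.27 F [-0.19 -0.11 -1.5 ] T [-0.03 -0.03  0.  ] g 0.154 58.7
shift cm [0. 0. 0.]
```

Call:
{"name": "step_arm", "arguments": {
  "series": [
    [[0,0,0.1,0,0,0,-1],[0,0,0.1,0,0,0,-1],[0,0,0.1,0,0,0,-1],[0,0,0.1,0,0,0,-1],[0,0,0,0,0,0,-1],[0,0,0,0,0,0,-1],[0,0,0,0,0,0,-1]]
  ]
}}

```text
time: 12.9
ee_pos: [0.5233, -0.0521, 0.0519]
ee_rot: [0.6, 0.8, 0.0, 0.0]
force: [0.2, 0.2, 0.4]
grip_width: 0.156
finger_force: 59.0
```

Run:
```python
from h import *
f=look(4);plate(f,.034,.055);go()
```

```text
deck (np.int64(1958), np.float64(32.11))
deck (np.int64(1950), np.float64(32.08))
Fmean [-0.64  0.79  0.46] sd [0.63 0.21 0.22]
plate 1404 ((513.809814453125, -86.06080627441406), (200.6651153564453, 143.18849182128906), 13.041037559509277) tilt [-0.0006 -0.0036] z 0.0368
t 13.1 p [ 0.5233 -0.0521  0.0518] x [-0.28  0.96 -0.  ] y [0.96 0.28 0.  ] z [ 1.e-04 -0.e+00 -1.e+00] yaw_y 16.27 F [-0.79  0.84  0.31] T [0.03 0.16 0.06] g 0.158 59.0
shift cm [0. 0. 0.]
```

Flush: deck sunk 0.9 mm with the plate following it. Release and retreat.

Call:
{"name": "step_arm", "arguments": {
  "series": [
    [[0,0,0,0,0,0,-0.4],[0,0,0,0,0,0,-0.2],[0,0,0,0,0,0,0],[0,0,0,0,0,0,0.3],[0,0,0,0,0,0,0.3],[0,0,0,0,0,0,0.3],[0,0,-0.5,0,0,0,0.3],[0,0,-1.0,0,0,0,0.3],[0,0,-1.5,0,0,0,0.3],[0,0,-2,0,0,0,0.3],[0,0,-2.5,0,0,0,0.3],[0,0,-2.5,0,0,0,0.3]]
  ]
}}

```text
time: 14.1
ee_pos: [0.523, -0.052, 0.1536]
ee_rot: [0.6, 0.8, -0.0, -0.0]
force: [-0.3, -0.4, -0.1]
grip_width: 0.643
finger_force: 0.0
```

Call:
{"name": "step_arm", "arguments": {
  "series": [
    [[0,0,-2.5,0,0,0,0.3],[-2.5,0,-2.5,0,0,0,0.3],[-3,0,-2,0,0,0,0.3],[-3,0,0,0,0,0,0.3],[-3,0,0,0,0,0,0.3],[-3,0,0,0,0,0,0.3],[-3,0,0,0,0,0,0.3],[-3,0,0,0,0,0,0.3],[-3,0,0,0,0,0,0.3],[0,0,0,0,0,0,0.3],[0,0,0,0,0,0,0.3]]
  ]
}}

```text
time: 15.02
ee_pos: [0.589, -0.2791, 0.2217]
ee_rot: [0.601, 0.799, -0.0, -0.0]
force: [-0.8, 0.7, -0.4]
grip_width: 0.648
finger_force: 0.0
```

Run:
```python
from h import *
f=look(2);go()
W=cloud(f);c=f["color"].astype(int);X,Y,Z=W[...,0],W[...,1],W[...,2]
m=(np.hypot(X-.525,Y+.052)<.1)&(Z>.055)&(Z<.09);p=W[m];print(len(p),cv2.minAreaRect((p[:,:2]*1000).astype(np.float32)),np.median(p[:,2]))
plate(f,.034,.045)
cv2.imwrite("pics/t4.png",cv2.resize(f["color"][140:310,190:350],None,fx=3.4,fy=3.4,interpolation=cv2.INTER_CUBIC))
```

```text
deck (np.int64(807), np.float64(32.24))
deck (np.int64(801), np.float64(32.28))
Fmean [ 0.35  0.55 -0.01] sd [0.33 0.38 0.14]
t 15.12 p [ 0.5889 -0.2773  0.2223] x [-0.28  0.96  0.  ] y [0.96 0.28 0.  ] z [ 1.e-04  2.e-04 -1.e+00] yaw_y 16.27 F [0.02 0.17 0.13] T [ 0.01  0.03 -0.03] g 0.653 0.0
shift cm [0. 0. 0.]
340 ((521.6712036132812, -53.40700149536133), (16.293575286865234, 111.92159271240234), 16.19670295715332) 0.07447429878764489
plate 2582 ((503.5542297363281, -61.74078369140625), (200.74900817871094, 196.2099151611328), 12.748417854309082) tilt [-0.0007 -0.0012] z 0.0367
```

View pics/t4.png

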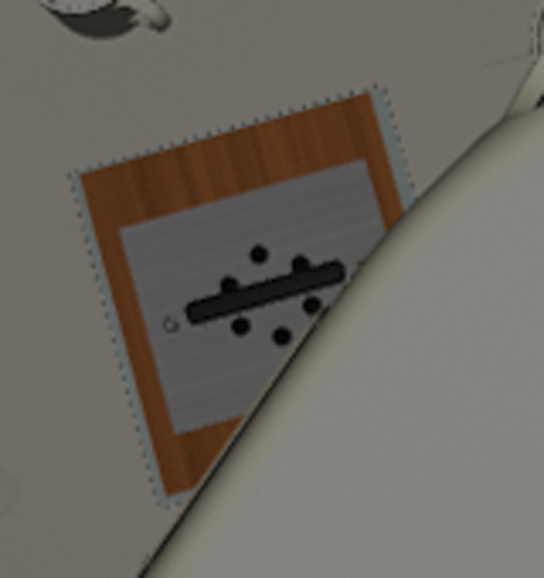

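The plate lies flush and level with the pin showing in the round hole at crop (170,324); the handle is about 4 mm from the middle and the arm is clear.

```bash
python3 -c "
from rig import manip
print(manip.close_job())"
```

```text
the job is handed in; nothing more can be done
None
```

I laid the stencil on the pin tips, slid it until both holes dropped over the pins, then released it and handed the job in at about 15 s; the last look showed it flush and level, about 4 mm off the board's middle and in line with the pins, but hand-in returned no verdict.

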